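# Check the manifold's clamp levers and flag the loose one

## Robot

A 6-joint arm with a two-finger parallel gripper is mounted at the origin on a cart in front of the work surface, level with it; the furniture and walls round the work are solid. World frame = base frame: x ahead of the robot, y to its left, z up, the work surface at z = 0. Lengths are in m, angles in rad, forces in N, time in s.
With the tool pointing down it reaches from about 0.35 to 0.775 m from the base axis. Payload 7.3 kg.
Tool frame: the origin (TCP) lies on the centre line of the jaws, within the pads' length; the fingertips stand 17 mm ahead of it and the grasp point (between the pads) lies 2 mm behind it (robot.tcp_to_tips is the distance from the TCP to the fingertips, in m); z points along the fingers, y is the line along which they close (so a half turn about z gives the same grasp; the last joint's range is limited). The gripper opens to 92 mm and grips with 3 to 60 N. Pads are 19 mm wide; open, the fingers measure 130 mm over their backs; the gripper's body (75 mm by 190 mm) begins 47 mm behind the grasp point.
Start: joints at [-0.146, 0.342, 1.524, -0, 1.275, -0.146], TCP at [0.525, 0, 0.244] pointing down, gripper open.
Joint ranges: [-2.53, 2.53], [-0.77, 2.02], [0.04, 2.7], [-1, 4.14], [0.28, 2.66], [-3.11, 3.11]. Speed limits (rad/s): [2.57, 2.57, 3.14, 3.14, 3.14, 3.14].

## Interface

Orientations are given as [roll, pitch, yaw] about the fixed x, y, z axes, in that order (R = Rz(yaw) Ry(pitch) Rx(roll)).
In Python, from cell import robot gives the robot as it stands. The module is installed in compiled form; this text tells all that it offers.
- The arm moves only by the tool carry_out, never from a script. Its argument "commands" is a list of rows, each a list of 3 entries, a list of its own where there are three numbers: the shift along the tool's x, y, z in m, then the turn about the tool's z in rad, then the opening, from 0 (shut) to 1 (fully open). In form: [[[dx, dy, dz], yaw, claw], ...]. A call has 1 to 20 rows; each row shifts and turns the commanded pose from where the row before left it, along the tool's axes as they then stand; what a row does not reach is not made up. A row lasts 1/8 s, in which the tool goes at most 62.5 mm and 10.7 degrees, less where a joint would pass 70% of its speed; a pose out of reach is approached as far as the arm can. A call is refused whole if a number of a shift passes 0.0625 or a number of a turn 0.188, either way. A call with a gripper value outside its range is refused whole. The fingers move at their own pace and stop on an object; "newtons" is the grip in N (left out, the last holds). Time passes only in rows, so rows that do not move let the fingers close. It gives the time, the measured TCP pose, the force, the opening and the grip force at its end, in the units of the state.
- robot.observe(): the state, without advancing time (a new reading comes with each control period).
- robot.read_camera(name): name is "scene" or "side" or "wrist"; returns a dict with "pixels" (400x640x3 uint8, red, green, blue), "fx", "fy", "cx", "cy" (pixels), "view" (4x4, takes a point from world to camera coordinates); the wrist camera has in their place "T_tool_cam" (4x4, takes a point from camera to tool coordinates, whose origin is the TCP and whose axes are the flange's). Camera axes: x right, y up, looking along -z (the intrinsics and any distortion apply to the point x, -y, -z); pixel columns grow to the right and rows downward; lengths in m; the calibration is good to about 2 mm. A picture is of the moment at which its call begins: read the wrist's pose just before it. There is no depth.
- robot.hand_in(): hands the job in; it is judged then, once.
Trained networks look in a picture, given as the dict that the camera call returned (one of the last four; its "shot" number tells which), for a name from the list of things; names that differ only in an ending like _2 or _b are one class to them, and where a whole thing is asked for, a point or a joint stands for the part that bears it (a point fixed in the world has none). Each returns a list of dicts, best first, with "p" (0 to 1); they miss things now and then, are a little off and sometimes report something else, mostly with a low value. They report only what shows in the picture. A call takes as long as a camera call.
- robot.find_in(picture, name): "at" ([column, row] in pixels, amid what is visible of it).
- robot.tip_of(picture, name): "at" ([column, row] in pixels: a listed point, or the origin of a listed thing).
The state is a dict: "time": time; "qpos": joint angles; "qvel": joint speeds; "joint_efforts": joint torques, N m; "tool_pos": TCP position; "tool_rot": TCP orientation; "contact_force": force on the tool from outside, world axes, zero at the start; "torque": the same for the moment, N m; "opening": finger opening in m; "grip_force": force on a finger pad.
Only numpy, scipy, OpenCV 4.12 (cv2) and the standard library are available. Lean on these libraries where they do the work, as an engineer would, in place of code of your own. Each camera call takes 0.05 s, during which the arm holds its last target. There are 200 camera calls.

## Task

One of the three clamp levers on the filtration manifold has worked loose. Test them one after the other from left to right by pushing each lever's grip clockwise (seen from above) with the closed fingers until it holds against about 10 N for half a second - never push a lever with more than 20 N - so that the loose one is driven home on the way. Then tip only the flag tab in front of the lever that was loose fully over, away from you, leave all levers home, and do not knock the rack, jar and beaker about.

Things in the scene. Friction and masses are not known exactly. Their poses are not given: they have to be found in the camera images.
- manifold: Fixed aluminium deck plate, 200 x 440 mm, upper face 16 mm above the bench. Origin: centre of its underside. +y runs along the row of clamps to the left one, +x away from the robot. Clamps stand at y = +0.14 (left), 0 (middle), -0.14 (right), x = 0; in front of each is a flag tab, pivot at x = -0.065 and the same y, 9 mm above the deck.
- clamp_a: Round steel base of a clamp, 52 mm wide, 28 mm high, fixed on the deck; its place in the row changes. Origin: on the lever's vertical turning axis, at the deck's upper face. Its yaw does not show the lever's home angle, which differs between clamps. Tight levers stand at home already; the loose one turns 0.4 to 0.85 rad clockwise to its home stop, dragging with about 1.5 N at the grip.
- clamp_a_lever: Black cranked lever of that clamp, pointing roughly away from the robot. x axis: out along the arm; origin on the turning axis, at deck height. Arm 13 mm wide, 36 to 46 mm above the deck; hub 34 mm wide, top 56 mm above the deck. Tightens clockwise seen from above. At home it stands on a sprung stud: it yields about 0.3 mm per newton at the grip and springs back.
- clamp_a_grip (a point): Centre of the upright round grip at the end of that lever: 18 mm in diameter, 60 mm from the turning axis, from 34 to 80 mm above the deck; this point is 60 mm above the deck.
- clamp_b: Round steel base of a clamp, 52 mm wide, 28 mm high, fixed on the deck; its place in the row changes. Origin: on the lever's vertical turning axis, at the deck's upper face. Its yaw does not show the lever's home angle, which differs between clamps. Tight levers stand at home already; the loose one turns 0.4 to 0.85 rad clockwise to its home stop, dragging with about 1.5 N at the grip.
- clamp_b_lever: Black cranked lever of that clamp, pointing roughly away from the robot. x axis: out along the arm; origin on the turning axis, at deck height. Arm 13 mm wide, 36 to 46 mm above the deck; hub 34 mm wide, top 56 mm above the deck. Tightens clockwise seen from above. At home it stands on a sprung stud: it yields about 0.3 mm per newton at the grip and springs back.
- clamp_b_grip (a point): Centre of the upright round grip at the end of that lever: 18 mm in diameter, 60 mm from the turning axis, from 34 to 80 mm above the deck; this point is 60 mm above the deck.
- clamp_c: Round steel base of a clamp, 52 mm wide, 28 mm high, fixed on the deck; its place in the row changes. Origin: on the lever's vertical turning axis, at the deck's upper face. Its yaw does not show the lever's home angle, which differs between clamps. Tight levers stand at home already; the loose one turns 0.4 to 0.85 rad clockwise to its home stop, dragging with about 1.5 N at the grip.
- clamp_c_lever: Black cranked lever of that clamp, pointing roughly away from the robot. x axis: out along the arm; origin on the turning axis, at deck height. Arm 13 mm wide, 36 to 46 mm above the deck; hub 34 mm wide, top 56 mm above the deck. Tightens clockwise seen from above. At home it stands on a sprung stud: it yields about 0.3 mm per newton at the grip and springs back.
- clamp_c_grip (a point): Centre of the upright round grip at the end of that lever: 18 mm in diameter, 60 mm from the turning axis, from 34 to 80 mm above the deck; this point is 60 mm above the deck.
- flag_left (a joint): The left clamp's flag tab: white plate 30 mm wide, 5 mm thick, reaching 46 mm from its pivot (see manifold). 0 = at rest, leaning to the robot 0.5 rad from upright (tip 22 mm in front of the pivot, 50 mm above the deck); 1.0 = set, tipped over as far the other way, at its stop. A push of a few newtons away from the robot tips it; it stays where it is left.
- flag_middle (a joint): The middle clamp's flag tab: white plate 30 mm wide, 5 mm thick, reaching 46 mm from its pivot (see manifold). 0 = at rest, leaning to the robot 0.5 rad from upright (tip 22 mm in front of the pivot, 50 mm above the deck); 1.0 = set, tipped over as far the other way, at its stop. A push of a few newtons away from the robot tips it; it stays where it is left.
- flag_right (a joint): The right clamp's flag tab: white plate 30 mm wide, 5 mm thick, reaching 46 mm from its pivot (see manifold). 0 = at rest, leaning to the robot 0.5 rad from upright (tip 22 mm in front of the pivot, 50 mm above the deck); 1.0 = set, tipped over as far the other way, at its stop. A push of a few newtons away from the robot tips it; it stays where it is left.
- tube_rack_centre (a point): Bystander: orange tube rack 120 x 50 x 34 mm standing on the bench to the right of the deck; centre, half-way up.
- jar_centre (a point): Bystander: small white round jar 33 mm wide, 34 mm high, on the bench to the left of the deck; centre.
- beaker_centre (a point): Bystander: clear beaker 55 mm wide, 70 mm high, on the bench behind the deck; centre.

How it is judged:
On the way, in this order (a step that is already met when the one before it is completed fails the run):
1. the left lever is pushed by the fingers and holds against more than 7 N (((y of clamp_a in the frame of manifold above 0.07 m and contact force between the fingers and clamp_a_lever above 7 N) or (y of clamp_b in the frame of manifold above 0.07 m and contact force between the fingers and clamp_b_lever above 7 N) or (y of clamp_c in the frame of manifold above 0.07 m and contact force between the fingers and clamp_c_lever above 7 N))), for 0.2 s.
2. the middle lever is pushed by the fingers and holds against more than 7 N (((y of clamp_a in the frame of manifold between -0.07 and 0.07 m and contact force between the fingers and clamp_a_lever above 7 N) or (y of clamp_b in the frame of manifold between -0.07 and 0.07 m and contact force between the fingers and clamp_b_lever above 7 N) or (y of clamp_c in the frame of manifold between -0.07 and 0.07 m and contact force between the fingers and clamp_c_lever above 7 N))), for 0.2 s.
3. the right lever is pushed by the fingers and holds against more than 7 N (((y of clamp_a in the frame of manifold below -0.07 m and contact force between the fingers and clamp_a_lever above 7 N) or (y of clamp_b in the frame of manifold below -0.07 m and contact force between the fingers and clamp_b_lever above 7 N) or (y of clamp_c in the frame of manifold below -0.07 m and contact force between the fingers and clamp_c_lever above 7 N))), for 0.2 s.
At the end, for the whole second after the job is handed in: All three levers stand at their home stop (grip within 5 mm sideways); the flag in front of the lever that was loose (its grip has travelled more than 14 mm) is tipped over (joint above 0.8 rad) and the other two flags still lean to the robot (below 0.25 rad) (y of clamp_a_grip in the frame of clamp_a between -0.0311 and -0.0211 m and x of clamp_a_grip in the frame of clamp_a above 0 m and y of clamp_b_grip in the frame of clamp_b between 0.004 and 0.014 m and x of clamp_b_grip in the frame of clamp_b above 0 m and y of clamp_c_grip in the frame of clamp_c between 0.0139 and 0.0239 m and x of clamp_c_grip in the frame of clamp_c above 0 m and ((distance of clamp_a_grip from where it was at the start of the episode between 0.014 and 0.062 m and y of clamp_a in the frame of manifold above 0.07 m and value of joint flag_left above 0.8 rad and value of joint each of flag_middle, flag_right below 0.25 rad) or (distance of clamp_a_grip from where it was at the start of the episode between 0.014 and 0.062 m and y of clamp_a in the frame of manifold between -0.07 and 0.07 m and value of joint each of flag_left, flag_right below 0.25 rad and value of joint flag_middle above 0.8 rad) or (distance of clamp_a_grip from where it was at the start of the episode between 0.014 and 0.062 m and y of clamp_a in the frame of manifold below -0.07 m and value of joint each of flag_left, flag_middle below 0.25 rad and value of joint flag_right above 0.8 rad) or (distance of clamp_b_grip from where it was at the start of the episode between 0.014 and 0.062 m and y of clamp_b in the frame of manifold above 0.07 m and value of joint flag_left above 0.8 rad and value of joint each of flag_middle, flag_right below 0.25 rad) or (distance of clamp_b_grip from where it was at the start of the episode between 0.014 and 0.062 m and y of clamp_b in the frame of manifold between -0.07 and 0.07 m and value of joint each of flag_left, flag_right below 0.25 rad and value of joint flag_middle above 0.8 rad) or (distance of clamp_b_grip from where it was at the start of the episode between 0.014 and 0.062 m and y of clamp_b in the frame of manifold below -0.07 m and value of joint each of flag_left, flag_middle below 0.25 rad and value of joint flag_right above 0.8 rad) or (distance of clamp_c_grip from where it was at the start of the episode between 0.014 and 0.062 m and y of clamp_c in the frame of manifold above 0.07 m and value of joint flag_left above 0.8 rad and value of joint each of flag_middle, flag_right below 0.25 rad) or (distance of clamp_c_grip from where it was at the start of the episode between 0.014 and 0.062 m and y of clamp_c in the frame of manifold between -0.07 and 0.07 m and value of joint each of flag_left, flag_right below 0.25 rad and value of joint flag_middle above 0.8 rad) or (distance of clamp_c_grip from where it was at the start of the episode between 0.014 and 0.062 m and y of clamp_c in the frame of manifold below -0.07 m and value of joint each of flag_left, flag_middle below 0.25 rad and value of joint flag_right above 0.8 rad))); the robot touches nothing.
It fails at once if a lever is pushed with more than 20 N (contact force between anything else and clamp_a_lever above 20 N or contact force between anything else and clamp_b_lever above 20 N or contact force between anything else and clamp_c_lever above 20 N).
It fails at once if the rack, jar or beaker is moved by more than 30 mm (distance of any of tube_rack_centre, jar_centre, beaker_centre from where it was at the start of the episode above 0.03 m).
It also fails if it takes over 72 s, if anything falls off the work surface, if the arm or the gripper's body presses on something with over 40 N, if the wrist force passes 120 N, or if a joint passes its speed limit or range.

## Working session

There is one attempt and no reset: what is moved stays moved. The work goes in short steps, Python scripts to look and compute and a tool call to move; the robot and the scene stay as the last step left them, time stands still between calls to the robot, and variables do not carry over. Pictures are saved under pics/ and viewed, at most 10 in all, crops included, and the job is handed in when it is done.

Besides the shell and the picture viewer there is one more tool, called after ">>>" in YAML: its name, and indented under it one key for each argument. carry_out: Moves the arm, as the interface text tells. Its arguments: {"type":"object","properties":{"commands":{"type":"array"},"newtons":{"type":"number"}},"required":["commands"]}

```bash
mkdir -p pics
cat > h.py <<'E'
import numpy as np, cv2
from cell import robot
def ray(c,uv):
    V=np.array(c["view"]);d=np.array([(uv[0]-c["cx"])/c["fx"],-(uv[1]-c["cy"])/c["fy"],-1.])
    R=V[:3,:3];return -R.T@V[:3,3],R.T@d
def onz(c,uv,z):
    o,d=ray(c,uv);return o+d*(z-o[2])/d[2]
def save(c,n,s=1):
    cv2.imwrite("pics/"+n,c["pixels"][:,:,::-1])
E
python3 - <<'E'
from h import *
np.set_printoptions(precision=4,suppress=True)
s=robot.observe();print(s["time"],s["tool_pos"],s["tool_rot"],s["opening"])
for n in("scene","side"):
    c=robot.read_camera(n);save(c,n+"0.png")
    print(n,[k for k in c],"cam",ray(c,(320,200))[0])
    for t,z in(("manifold",0),("clamp_a",.016),("clamp_a_lever",.016),("clamp_a_grip",.076),("flag_left",.04),("beaker_centre",.035),("jar_centre",.017),("tube_rack_centre",.017)):
        f=robot.find_in if t=="flag_left" else robot.tip_of
        for r in f(c,t)[:4]: print(t,np.array(r["at"]).round(0),round(r["p"],2),onz(c,r["at"],z))
E
```

```text
0.0 [0.5246 0.0001 0.243 ] [-3.14   -0.0002  1.5708] 0.09167823384867883
scene ['pixels', 'fx', 'fy', 'cx', 'cy', 'view', 'shot'] cam [ 0.0965 -0.771   0.9821]
manifold [313. 221.] 0.97 [0.5907 0.0023 0.    ]
clamp_a [312. 222.] 0.98 [ 0.5789 -0.0128  0.016 ]
clamp_a [339. 248.] 0.92 [ 0.5883 -0.1395  0.016 ]
clamp_a [213. 172.] 0.15 [0.4174 0.3508 0.016 ]
clamp_a_lever [336. 250.] 0.84 [ 0.5757 -0.1402  0.016 ]
clamp_a_grip [360. 229.] 0.68 [ 0.6468 -0.1511  0.076 ]
clamp_a_grip [289. 194.] 0.52 [0.551  0.0726 0.076 ]
flag_left [288. 185.] 0.63 [0.5857 0.1394 0.04  ]
beaker_centre [361. 186.] 0.82 [0.7827 0.0223 0.035 ]
jar_centre [215. 175.] 0.57 [0.4171 0.333  0.017 ]
tube_rack_centre [333. 337.] 0.67 [ 0.4235 -0.3551  0.017 ]
tube_rack_centre [215. 171.] 0.47 [0.4239 0.3532 0.017 ]
side ['pixels', 'fx', 'fy', 'cx', 'cy', 'view', 'shot'] cam [ 0.0648 -0.682   0.5574]
manifold [318. 234.] 0.84 [ 0.5756 -0.0032  0.    ]
manifold [292. 210.] 0.27 [0.5875 0.1485 0.    ]
manifold [358. 255.] 0.26 [ 0.5991 -0.1395  0.    ]
clamp_a [356. 253.] 0.84 [ 0.5858 -0.1476  0.016 ]
clamp_a [293. 209.] 0.66 [0.5758 0.1253 0.016 ]
clamp_a [319. 229.] 0.62 [ 0.5763 -0.0068  0.016 ]
clamp_a [319. 235.] 0.2 [ 0.5588 -0.0305  0.016 ]
clamp_a_lever [356. 254.] 0.6 [ 0.5827 -0.1504  0.016 ]
clamp_a_grip [376. 226.] 0.71 [ 0.6421 -0.1513  0.076 ]
flag_left [268. 206.] 0.54 [0.5046 0.1443 0.04  ]
beaker_centre [371. 197.] 0.96 [0.7971 0.0281 0.035 ]
beaker_centre [291. 211.] 0.57 [0.548  0.0932 0.035 ]
jar_centre [214. 197.] 0.43 [0.4139 0.3271 0.017 ]
tube_rack_centre [362. 341.] 0.58 [ 0.4154 -0.3547  0.017 ]
tube_rack_centre [289. 206.] 0.43 [0.5751 0.1442 0.017 ]
```

Run:
```python
from h import *
np.set_printoptions(precision=4,suppress=True)
a=cv2.imread("pics/scene0.png")[130:360,180:430]
cv2.imwrite("pics/s0c.png",cv2.resize(a,(750,690))[:600])
s=robot.observe();c=robot.read_camera("wrist");save(c,"w0.png")
print(c["T_tool_cam"],c["fx"],c["cx"],c["cy"])
for t in("manifold","clamp_a","clamp_a_lever","clamp_a_grip"):
    for r in robot.tip_of(c,t)[:4]: print(t,np.array(r["at"]).round(0),round(r["p"],2))
```

```text
[[-0.      0.9687  0.2483  0.0669]
 [ 1.     -0.0002  0.0009 -0.0005]
 [ 0.0009  0.2483 -0.9687 -0.1404]
 [ 0.      0.      0.      1.    ]] 323.7045597678417 323.2765653614968 202.77001752957716
clamp_a [380.  52.] 0.91
clamp_a [370. 293.] 0.85
clamp_a [375. 184.] 0.65
clamp_a_lever [371. 288.] 0.84
clamp_a_grip [432. 325.] 0.83
```

View pics/s0c.png

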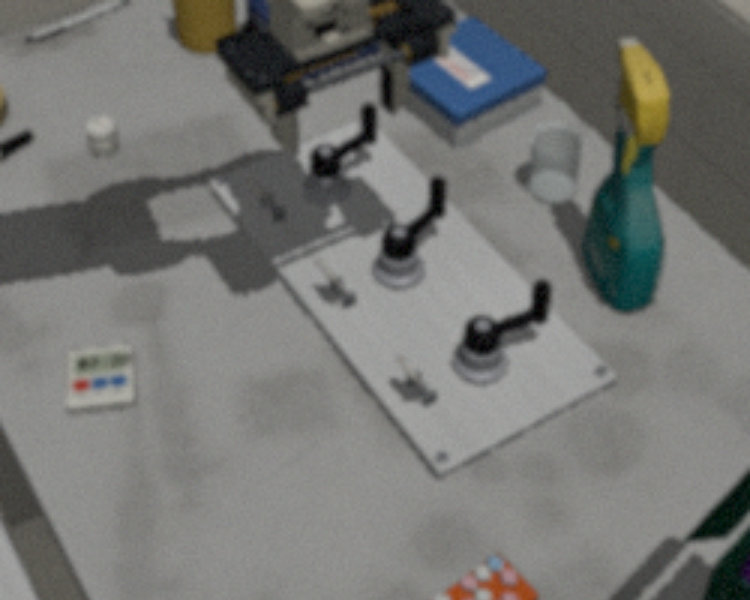

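View pics/w0.png

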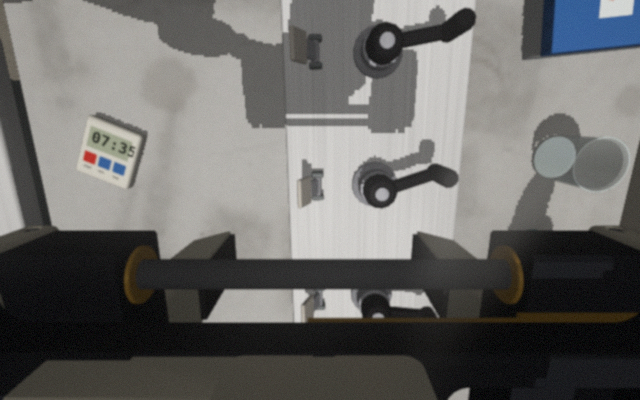

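```bash
cat >> h.py <<'E'
def wray(c,s,uv):
    from scipy.spatial.transform import Rotation as Ro
    T=np.eye(4);T[:3,:3]=Ro.from_euler("xyz",s["tool_rot"]).as_matrix();T[:3,3]=s["tool_pos"]
    T=T@np.array(c["T_tool_cam"]);d=np.array([(uv[0]-c["cx"])/c["fx"],-(uv[1]-c["cy"])/c["fy"],-1.])
    return T[:3,3],T[:3,:3]@d
def wz(c,s,uv,z):
    o,d=wray(c,s,uv);return o+d*(z-o[2])/d[2]
E
python3 - <<'E'
from h import *
np.set_printoptions(precision=4,suppress=True)
c=robot.read_camera("scene")
for n,x,y,z in(("hubL",325,155,.072),("hubM",400,238,.072),("hubR",482,330,.072),("gL",369,108,.096),("gM",438,183,.096),("gR",542,287,.096),("cornFR",613,380,.016),("cornNR",440,474,.016)):
    print(n,onz(c,(180+x/3,130+y/3),z))
s=robot.observe();c=robot.read_camera("wrist")
for n,x,y,z in(("hubL",387,40,.072),("hubM",380,190,.072),("hubR",377,315,.072),("gL",464,18,.096),("gM",445,176,.096),("nearedge",288,105,.016),("nearedge",291,215,.016),("far",462,180,.016),("far",474,20,.016),("flagLpiv",314,52,.025),("flagMpiv",317,185,.025)):
    print(n,wz(c,s,(x,y),z))
E
```

```text
hubL [0.5771 0.1235 0.072 ]
hubM [ 0.579  -0.0175  0.072 ]
hubR [ 0.5801 -0.1541  0.072 ]
gL [0.6393 0.1392 0.096 ]
gM [0.6378 0.0068 0.096 ]
gR [ 0.6423 -0.157   0.096 ]
cornFR [ 0.6781 -0.2292  0.016 ]
cornNR [ 0.4861 -0.2312  0.016 ]
hubL [0.5804 0.1351 0.072 ]
hubM [ 0.5801 -0.0001  0.072 ]
hubR [ 0.5829 -0.1397  0.072 ]
gL [0.6371 0.146  0.096 ]
gM [0.6338 0.0179 0.096 ]
nearedge [0.4857 0.0825 0.016 ]
nearedge [ 0.4859 -0.0424  0.016 ]
far [ 0.6841 -0.0003  0.016 ]
far [0.6787 0.166  0.016 ]
flagLpiv [0.5147 0.1341 0.025 ]
flagMpiv [ 0.5171 -0.0044  0.025 ]
```

Run:
```python
from h import *
np.set_printoptions(precision=4,suppress=True)
c=robot.read_camera("scene")
for n,x,y,z in(("bottleL",590,285,0),("bottleB",630,308,0),("bottletop",625,45,.2),("boxnear",455,138,0),("boxcornL",412,97,.0),("boxtopnear",458,110,.03)):
    print(n,onz(c,(180+x/3,130+y/3),z))
```

```text
bottleL [ 0.744  -0.1135  0.    ]
bottleB [ 0.7585 -0.1586  0.    ]
bottletop [ 0.8356 -0.0162  0.2   ]
boxnear [0.7531 0.1427 0.    ]
boxcornL [0.7508 0.2287 0.    ]
boxtopnear [0.7622 0.1523 0.03  ]
```

>>> carry_out:
  commands:
    - [[0.06,0.03,0],0,0]
    - [[0.06,0.03,0],0,0]
    - [[0.06,0.03,0],0,0]
    - [[0.03,0.02,0.04],0,0]
    - [[0,0,0],0,0]
  newtons: 30

```text
time: 1.92
tool_pos: [0.6276, 0.1998, 0.1989]
tool_rot: [-3.134, 0.001, 1.574]
contact_force: [0.0, 0.4, -1.2]
opening: 0.0463
grip_force: 0.0
```

>>> carry_out:
  commands:
    - [[0,0.003,0.04],0,0]
    - [[0,0,0.04],0,0]
    - [[0,0,0.034],0,0]
    - [[0,0,0],0,0]
    - [[0,0,0],0,0]

```text
time: 2.55
tool_pos: [0.633, 0.1974, 0.092]
tool_rot: [3.138, -0.0, 1.57]
contact_force: [-0.3, -0.7, 1.3]
opening: 0.0011
grip_force: 0.0
```

Run:
```python
from h import *
c=robot.read_camera("scene");c2=robot.read_camera("side")
a=c["pixels"][120:270,230:430,::-1];b=c2["pixels"][140:290,230:430,::-1]
cv2.imwrite("pics/l1.png",cv2.resize(np.hstack([a,b]),(800,300),interpolation=cv2.INTER_CUBIC))
```

```text
(no output)
```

View pics/l1.png

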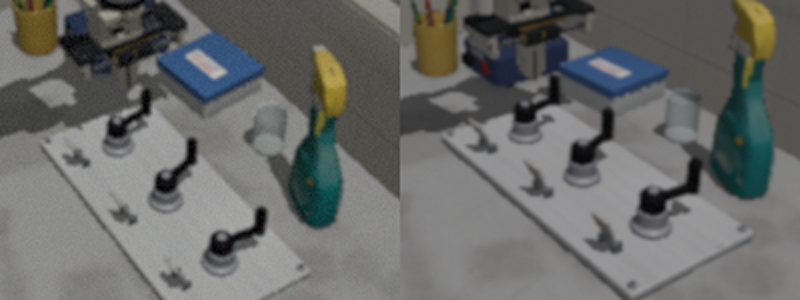

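>>> carry_out:
  commands:
    - [[-0.01,0,0],0,0]
    - [[-0.008,0,0],0,0]
    - [[-0.003,0,0],0,0]
    - [[-0.002,0,0],0,0]
    - [[-0.001,0,0],0,0]

```text
time: 3.28
tool_pos: [0.6319, 0.1737, 0.0897]
tool_rot: [3.142, -0.0, 1.571]
contact_force: [0.2, -0.3, -0.2]
opening: 0.0002
grip_force: 0.0
```

>>> carry_out:
  commands:
    - [[-0.001,0,0],0,0]
    - [[-0.001,0,0],0,0]
    - [[-0.001,0,0],0,0]

```text
time: 3.65
tool_pos: [0.6319, 0.1708, 0.0897]
tool_rot: [3.142, 0.0, 1.571]
contact_force: [-0.8, 0.3, 0.5]
opening: 0.0004
grip_force: 0.0
```

>>> carry_out:
  commands:
    - [[-0.001,0,0],0,0]
    - [[-0.001,0,0],0,0]
    - [[-0.001,0,0],0,0]

```text
time: 4.03
tool_pos: [0.6319, 0.1676, 0.0898]
tool_rot: [3.141, 0.0, 1.571]
contact_force: [-0.1, -0.7, -1.2]
opening: 0.0002
grip_force: 0.0
```

>>> carry_out:
  commands:
    - [[-0.001,0,0],0,0]
    - [[-0.001,0,0],0,0]
    - [[-0.001,0,0],0,0]

```text
time: 4.4
tool_pos: [0.6321, 0.165, 0.0898]
tool_rot: [3.141, -0.001, 1.571]
contact_force: [1.1, 3.2, -0.8]
opening: 0.0006
grip_force: 1.3
```

>>> carry_out:
  commands:
    - [[-0.001,0,0],0,0]
    - [[-0.001,0,0],0,0]

```text
time: 4.65
tool_pos: [0.6323, 0.1638, 0.0899]
tool_rot: [3.14, -0.002, 1.571]
contact_force: [2.5, 6.4, -1.4]
opening: 0.0004
grip_force: 3.3
```

>>> carry_out:
  commands:
    - [[-0.001,0,0],0,0]
    - [[-0.001,0,0],0,0]

```text
time: 4.9
tool_pos: [0.6325, 0.1626, 0.09]
tool_rot: [3.139, -0.003, 1.571]
contact_force: [2.3, 10.2, -1.5]
opening: 0.0003
grip_force: 4.9
```

>>> carry_out:
  commands:
    - [[0,0,0],0,0]
    - [[0,0,0],0,0]
    - [[0,0,0],0,0]
    - [[0,0,0],0,0]
    - [[0,0,0],0,0]

```text
time: 5.52
tool_pos: [0.6324, 0.1628, 0.09]
tool_rot: [3.139, -0.003, 1.571]
contact_force: [3.6, 9.1, -0.5]
opening: 0.0005
grip_force: 4.6
```

>>> carry_out:
  commands:
    - [[0.01,0,0],0,0]
    - [[0,0,-0.04],0,0]
    - [[0,0,-0.02],0,0]
    - [[-0.055,0,0],0,0]
    - [[-0.055,0,0],0,0]
    - [[0,0,0.03],0,0]
    - [[0,0,0.03],0,0]
    - [[0,0,0],0,0]
    - [[0,0,0],0,0]

```text
time: 6.65
tool_pos: [0.6325, 0.0607, 0.0908]
tool_rot: [3.14, 0.0, 1.571]
contact_force: [-0.5, 0.8, -0.4]
opening: 0.0004
grip_force: 0.0
```

>>> carry_out:
  commands:
    - [[-0.008,0,0],0,0]
    - [[-0.004,0,0],0,0]
    - [[-0.002,0,0],0,0]
    - [[-0.001,0,0],0,0]
    - [[0,0,0],0,0]

```text
time: 7.28
tool_pos: [0.6319, 0.0457, 0.0898]
tool_rot: [3.142, -0.0, 1.571]
contact_force: [-0.5, 0.0, 0.5]
opening: 0.0001
grip_force: 0.0
```

>>> carry_out:
  commands:
    - [[-0.001,0,0],0,0]
    - [[-0.001,0,0],0,0]
    - [[-0.001,0,0],0,0]

```text
time: 7.65
tool_pos: [0.6319, 0.0427, 0.0897]
tool_rot: [3.142, 0.0, 1.571]
contact_force: [-0.1, -0.6, 0.6]
opening: 0.0002
grip_force: 0.0
```

>>> carry_out:
  commands:
    - [[-0.001,0,0],0,0]
    - [[-0.001,0,0],0,0]
    - [[-0.001,0,0],0,0]

```text
time: 8.02
tool_pos: [0.6319, 0.0396, 0.0898]
tool_rot: [3.142, 0.0, 1.571]
contact_force: [1.3, -0.7, -0.0]
opening: 0.0006
grip_force: 0.0
```

>>> carry_out:
  commands:
    - [[-0.001,0,0],0,0]
    - [[-0.001,0,0],0,0]
    - [[-0.001,0,0],0,0]

```text
time: 8.4
tool_pos: [0.6319, 0.0367, 0.0897]
tool_rot: [3.142, 0.0, 1.571]
contact_force: [-0.1, 0.6, -0.3]
opening: 0.0005
grip_force: 0.0
```

>>> carry_out:
  commands:
    - [[-0.001,0,0],0,0]
    - [[-0.001,0,0],0,0]

```text
time: 8.65
tool_pos: [0.6319, 0.0347, 0.0898]
tool_rot: [3.141, 0.0, 1.571]
contact_force: [-0.5, -0.1, -0.8]
opening: 0.0004
grip_force: 0.0
```

>>> carry_out:
  commands:
    - [[-0.001,0,0],0,0]
    - [[-0.001,0,0],0,0]

```text
time: 8.9
tool_pos: [0.6322, 0.0333, 0.0898]
tool_rot: [3.141, -0.001, 1.571]
contact_force: [1.3, 4.7, -0.0]
opening: 0.0003
grip_force: 2.1
```

>>> carry_out:
  commands:
    - [[-0.001,0,0],0,0]
    - [[-0.001,0,0],0,0]

```text
time: 9.15
tool_pos: [0.6325, 0.0321, 0.09]
tool_rot: [3.14, -0.002, 1.571]
contact_force: [3.5, 7.7, -0.9]
opening: 0.0003
grip_force: 4.1
```

>>> carry_out:
  commands:
    - [[-0.001,0,0],0,0]
    - [[0,0,0],0,0]

```text
time: 9.4
tool_pos: [0.6327, 0.0317, 0.09]
tool_rot: [3.139, -0.003, 1.571]
contact_force: [3.3, 8.2, -0.5]
opening: 0.0002
grip_force: 4.7
```

>>> carry_out:
  commands:
    - [[0,0,0],0,0]
    - [[0,0,0],0,0]
    - [[0,0,0],0,0]
    - [[0,0,0],0,0]

```text
time: 9.9
tool_pos: [0.6326, 0.0318, 0.09]
tool_rot: [3.139, -0.003, 1.571]
contact_force: [3.6, 9.2, -0.7]
opening: 0.0003
grip_force: 4.6
```

>>> carry_out:
  commands:
    - [[0.01,0,0],0,0]
    - [[0,0,-0.04],0,0]
    - [[0,-0.006,-0.02],0,0]
    - [[-0.05,0,0],0,0]
    - [[-0.05,0,0],0,0]
    - [[-0.047,0,0],0,0]
    - [[0,0,0.03],0,0]
    - [[0,0,0.03],0,0]
    - [[0,0,0],0,0]
    - [[0,0,0],0,0]

```text
time: 11.15
tool_pos: [0.6263, -0.1074, 0.0909]
tool_rot: [3.14, 0.001, 1.571]
contact_force: [-0.1, -0.1, -0.5]
opening: 0.0004
grip_force: 0.0
```

Run:
```python
from h import *
c=robot.read_camera("scene");c2=robot.read_camera("side")
a=c["pixels"][150:300,250:450,::-1];b=c2["pixels"][160:310,250:450,::-1]
cv2.imwrite("pics/r1.png",cv2.resize(np.hstack([a,b]),(800,300),interpolation=cv2.INTER_CUBIC))
```

```text
(no output)
```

View pics/r1.png

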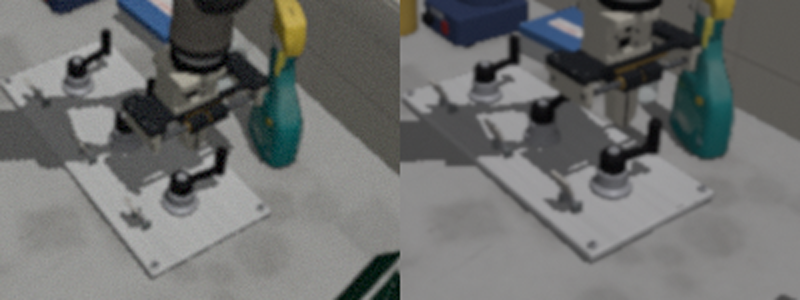

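>>> carry_out:
  commands:
    - [[-0.004,0,0],0,0]
    - [[-0.003,0,0],0,0]
    - [[-0.002,0,0],0,0]
    - [[-0.001,0,0],0,0]

```text
time: 11.75
tool_pos: [0.6259, -0.1175, 0.0898]
tool_rot: [3.142, 0.0, 1.571]
contact_force: [-1.0, 0.6, 1.1]
opening: 0.0003
grip_force: 0.0
```

>>> carry_out:
  commands:
    - [[-0.001,0,0],0,0]
    - [[-0.001,0,0],0,0]
    - [[-0.001,0,0],0,0]

```text
time: 12.12
tool_pos: [0.6259, -0.1203, 0.0897]
tool_rot: [3.142, -0.0, 1.571]
contact_force: [-0.4, 0.3, 0.4]
opening: 0.0006
grip_force: 0.0
```

>>> carry_out:
  commands:
    - [[-0.001,0,0],0,0]
    - [[-0.001,0,0],0,0]
    - [[-0.001,0,0],0,0]

```text
time: 12.5
tool_pos: [0.6259, -0.1233, 0.0898]
tool_rot: [3.141, 0.0, 1.571]
contact_force: [0.5, 0.4, 0.6]
opening: 0.0005
grip_force: 0.0
```

>>> carry_out:
  commands:
    - [[-0.001,0,0],0,0]
    - [[-0.001,0,0],0,0]
    - [[-0.001,0,0],0,0]

```text
time: 12.88
tool_pos: [0.6259, -0.1263, 0.0898]
tool_rot: [3.142, -0.0, 1.571]
contact_force: [-0.2, 0.3, -0.3]
opening: 0.0003
grip_force: 0.0
```

>>> carry_out:
  commands:
    - [[-0.001,0,0],0,0]
    - [[-0.001,0,0],0,0]
    - [[-0.001,0,0],0,0]

```text
time: 13.25
tool_pos: [0.6259, -0.1293, 0.0898]
tool_rot: [3.141, -0.0, 1.571]
contact_force: [0.4, -0.2, 0.6]
opening: 0.0006
grip_force: 0.0
```

>>> carry_out:
  commands:
    - [[-0.001,0,0],0,0]
    - [[-0.001,0,0],0,0]
    - [[-0.001,0,0],0,0]

```text
time: 13.62
tool_pos: [0.6259, -0.1321, 0.0897]
tool_rot: [3.142, -0.0, 1.571]
contact_force: [0.5, 1.5, -0.7]
opening: 0.0006
grip_force: 0.8
```

>>> carry_out:
  commands:
    - [[-0.001,0,0],0,0]
    - [[-0.001,0,0],0,0]
    - [[-0.001,0,0],0,0]

```text
time: 14.0
tool_pos: [0.6259, -0.1352, 0.0897]
tool_rot: [-3.142, -0.0, 1.571]
contact_force: [-0.4, 1.2, 0.5]
opening: 0.0006
grip_force: 0.8
```

>>> carry_out:
  commands:
    - [[-0.002,0,0],0,0]
    - [[-0.002,0,0],0,0]
    - [[-0.002,0,0],0,0]
    - [[-0.002,0,0],0,0]
    - [[-0.002,0,0],0,0]
    - [[-0.001,0,0],0,0]

```text
time: 14.75
tool_pos: [0.6257, -0.1464, 0.0896]
tool_rot: [-3.141, -0.0, 1.571]
contact_force: [-1.6, 1.7, 0.4]
opening: 0.0005
grip_force: 1.0
```

>>> carry_out:
  commands:
    - [[-0.001,0,0],0.05,0]
    - [[-0.001,0,0],0.05,0]
    - [[-0.001,0,0],0.05,0]

```text
time: 15.12
tool_pos: [0.626, -0.1493, 0.0897]
tool_rot: [3.141, 0.0, 1.419]
contact_force: [-0.5, 2.6, -0.6]
opening: 0.0006
grip_force: 0.8
```

>>> carry_out:
  commands:
    - [[-0.001,0,0],0.05,0]
    - [[-0.001,0,0],0.05,0]
    - [[-0.001,0,0],0.05,0]

```text
time: 15.5
tool_pos: [0.6261, -0.152, 0.0899]
tool_rot: [3.139, -0.001, 1.269]
contact_force: [3.4, 5.2, -1.9]
opening: 0.0001
grip_force: 2.6
```

>>> carry_out:
  commands:
    - [[-0.001,0,0],0,0]
    - [[0,0,0],0,0]

```text
time: 15.75
tool_pos: [0.626, -0.1524, 0.0899]
tool_rot: [3.139, -0.002, 1.271]
contact_force: [3.5, 4.6, -1.7]
opening: 0.0008
grip_force: 2.9
```

>>> carry_out:
  commands:
    - [[-0.001,0,0],0,0]
    - [[0,0,0],0,0]

```text
time: 16.0
tool_pos: [0.6258, -0.1529, 0.0899]
tool_rot: [3.139, -0.002, 1.271]
contact_force: [3.7, 7.2, -1.5]
opening: 0.0005
grip_force: 3.7
```

>>> carry_out:
  commands:
    - [[-0.001,0,0],0,0]
    - [[0,0,0],0,0]

```text
time: 16.25
tool_pos: [0.6256, -0.1534, 0.0898]
tool_rot: [3.139, -0.003, 1.272]
contact_force: [3.9, 6.7, -2.4]
opening: 0.0003
grip_force: 4.4
```

>>> carry_out:
  commands:
    - [[-0.0005,0,0],0,0]
    - [[0,0,0],0,0]
    - [[0,0,0],0,0]
    - [[0,0,0],0,0]
    - [[0,0,0],0,0]

```text
time: 16.88
tool_pos: [0.6255, -0.1536, 0.0898]
tool_rot: [3.139, -0.003, 1.272]
contact_force: [4.4, 8.3, -1.4]
opening: 0.0004
grip_force: 4.8
```

>>> carry_out:
  commands:
    - [[0.012,0,0],0,0]
    - [[0,0,-0.04],0,0]
    - [[0,0,-0.02],-0.15,0]
    - [[0,0,0],-0.15,0]
    - [[0,-0.058,0],0,0]
    - [[0,-0.058,0],0,0]
    - [[0,-0.058,0],0,0]
    - [[0,0,0],0,0]
    - [[0,0,0],0,0]

```text
time: 18.0
tool_pos: [0.4549, -0.1448, 0.1506]
tool_rot: [3.139, 0.002, 1.57]
contact_force: [-0.1, 0.9, 0.1]
opening: 0.0005
grip_force: 0.0
```

Run:
```python
from h import *
np.set_printoptions(precision=4,suppress=True)
c=robot.read_camera("scene");c2=robot.read_camera("side")
for q in(c,c2):
  for r in robot.tip_of(q,"clamp_a_grip")[:4]:print(r["p"],onz(q,r["at"],.076))
  for r in robot.find_in(q,"flag_right")[:4]:print(r["p"],r["at"],onz(q,r["at"],.042))
a=c["pixels"][150:300,250:450,::-1];b=c2["pixels"][160:310,250:450,::-1]
cv2.imwrite("pics/r2.png",cv2.resize(np.hstack([a,b]),(800,300),interpolation=cv2.INTER_CUBIC))
```

```text
0.67 [ 0.6389 -0.1736  0.076 ]
0.23 [ 0.5551 -0.1803  0.076 ]
0.29 [352.2, 239.2] [ 0.625  -0.1482  0.042 ]
0.75 [ 0.5032 -0.1062  0.076 ]
0.53 [325.6, 217.9] [ 0.5991 -0.0033  0.042 ]
0.4 [366.0, 237.1] [ 0.6263 -0.1354  0.042 ]
```

View pics/r2.png

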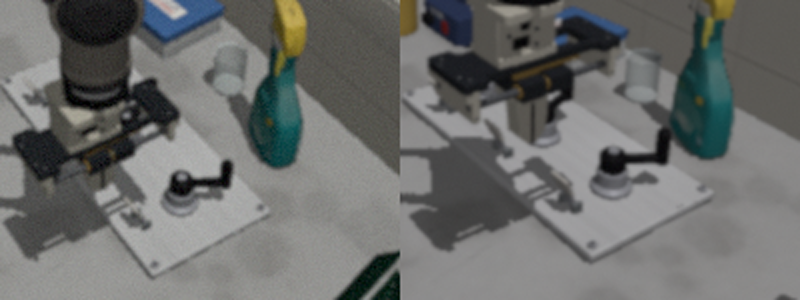

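>>> carry_out:
  commands:
    - [[0,0,0.045],0,0]
    - [[0,0,0.04],0,0]
    - [[0,0,0.004],0,0]
    - [[0,0,0],0,0]
    - [[0,0.008,0],0,0]
    - [[0,0.008,0],0,0]
    - [[0,0.006,0],0,0]
    - [[0,0.006,0],0,0]
    - [[0,0.006,0],0,0]
    - [[0,0.006,0],0,0]

```text
time: 19.55
tool_pos: [0.4939, -0.144, 0.0607]
tool_rot: [-3.141, -0.0, 1.571]
contact_force: [-0.4, 0.8, 1.2]
opening: 0.0007
grip_force: 0.4
```

>>> carry_out:
  commands:
    - [[0,0.005,0],0,0]
    - [[0,0.003,0],0,0]
    - [[0,0.002,0],0,0]

```text
time: 19.92
tool_pos: [0.5037, -0.1441, 0.0607]
tool_rot: [-3.141, -0.0, 1.571]
contact_force: [-0.4, 0.5, 0.5]
opening: 0.0003
grip_force: 0.4
```

>>> carry_out:
  commands:
    - [[0,0.002,0],0,0]
    - [[0,0.002,0],0,0]

```text
time: 20.18
tool_pos: [0.5075, -0.144, 0.0606]
tool_rot: [-3.141, -0.0, 1.571]
contact_force: [-1.5, 0.1, 0.1]
opening: 0.0004
grip_force: 0.4
```

>>> carry_out:
  commands:
    - [[0,0.002,0],0,0]
    - [[0,0.002,0],0,0]

```text
time: 20.42
tool_pos: [0.5117, -0.1441, 0.0607]
tool_rot: [3.142, -0.0, 1.571]
contact_force: [-1.3, -0.2, 0.4]
opening: 0.0004
grip_force: 0.3
```

>>> carry_out:
  commands:
    - [[0,0.002,0],0,0]
    - [[0,0.001,0],0,0]

```text
time: 20.68
tool_pos: [0.5148, -0.1441, 0.0607]
tool_rot: [3.141, 0.0, 1.571]
contact_force: [-0.9, 0.0, 0.9]
opening: 0.0003
grip_force: 0.3
```

>>> carry_out:
  commands:
    - [[0,0.001,0],0,0]
    - [[0,0.001,0],0,0]

```text
time: 20.92
tool_pos: [0.5167, -0.1441, 0.0607]
tool_rot: [3.142, 0.0, 1.571]
contact_force: [-1.6, -1.0, -0.5]
opening: 0.0006
grip_force: 0.3
```

>>> carry_out:
  commands:
    - [[0,0.001,0],0,0]
    - [[0,0.001,0],0,0]
    - [[0,0.001,0],0,0]

```text
time: 21.3
tool_pos: [0.518, -0.144, 0.0605]
tool_rot: [-3.138, -0.001, 1.571]
contact_force: [-9.5, -1.8, 4.4]
opening: 0.0007
grip_force: 5.2
```

>>> carry_out:
  commands:
    - [[0,0.001,0],0,0]
    - [[0,0.001,0],0,0]
    - [[0,0.001,0],0,0]

```text
time: 21.68
tool_pos: [0.5185, -0.1439, 0.0603]
tool_rot: [-3.132, -0.001, 1.572]
contact_force: [-18.5, -3.4, 10.8]
opening: 0.0005
grip_force: 10.7
```

Run:
```python
from h import *
c=robot.read_camera("scene");c2=robot.read_camera("side")
a=c["pixels"][170:290,270:400,::-1];b=c2["pixels"][180:300,280:410,::-1]
cv2.imwrite("pics/f1.png",cv2.resize(np.hstack([a,b]),(800,369),interpolation=cv2.INTER_CUBIC))
```

```text
(no output)
```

View pics/f1.png

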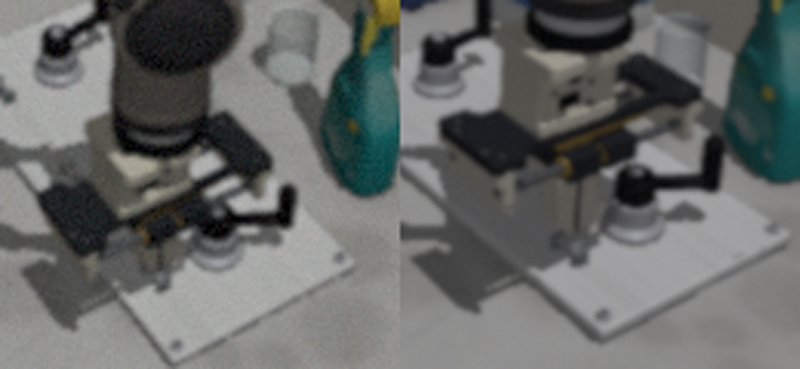

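>>> carry_out:
  commands:
    - [[0,-0.01,0],0,0]
    - [[0,-0.04,0],0,0]
    - [[0,-0.03,0],0,0]
    - [[0,0,-0.05],0,0]
    - [[0,0,-0.06],0,0]
    - [[0,0,-0.04],0,0]
    - [[0,0,0],0,0]
    - [[0,0,0],0,0]
    - [[0,0,0],0,0]

```text
time: 22.9
tool_pos: [0.4421, -0.1437, 0.2094]
tool_rot: [-3.139, -0.001, 1.571]
contact_force: [-0.7, 1.2, -0.2]
opening: 0.0008
grip_force: 0.0
```

Run:
```python
from h import *
c=robot.read_camera("scene");c2=robot.read_camera("side");c3=robot.read_camera("wrist")
a=c["pixels"][140:290,250:410,::-1];b=c2["pixels"][150:300,260:420,::-1]
A=cv2.resize(np.hstack([a,b]),(800,375),interpolation=cv2.INTER_CUBIC);w=cv2.resize(c3["pixels"][100:,200:,::-1],(330,225))
w=cv2.copyMakeBorder(w,0,0,0,470,0)
cv2.imwrite("pics/f2.png",np.vstack([A,w]))
```

```text
(no output)
```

View pics/f2.png

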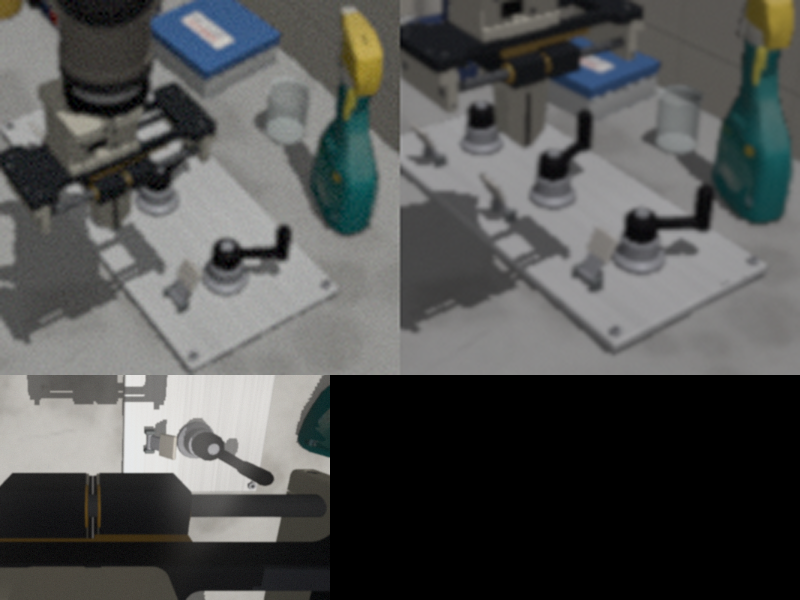

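```bash
python3 -c "
from cell import robot
print(robot.hand_in())"
```

```text
the job is handed in; nothing more can be done
None
```

The right lever was the loose one: it was driven home after the left and middle levers each held at about 10 N, only the right flag was tipped over, and the job was handed in at about 23 s (no verdict was returned).

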